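# Hold the hidden bolt head so that a drying arm stays level

### The job

One of the two bearer arms of the canvas drying stand has slipped down because its nut is loose. Find out which one, reach down behind its steel bracket, grip the hexagonal bolt head hidden there, turn it until that arm's bearer is level again like its neighbour, and finish still gripping the head so that it cannot turn while the painter tightens the nut from the front. Nothing but the grip on the bolt head may carry the arm; leave the tight arm level and the spanner, jars, tubes and tape where they lie.

Things in the scene. Friction and masses are not known exactly. Their poses are not given: they have to be found in the camera images.
- stand: Fixed wooden canvas drying stand: base board 255 x 360 x 18 mm, upright back board 340 mm wide, 18 mm thick, its top 180 mm above the table. Two steel brackets stand on it side by side, 160 mm apart. Origin on the table under the rear faces of the bracket front plates; x rearward (away from the robot), y left, z up. Front face of the back board: x = +55 mm.
- unit_a: One of two equal U-shaped brackets, open at the top and sides; one carries the slipped arm, the other a tight one. Origin on the bolt axis at the front plate's rear face, 165 mm above the table; axes as the stand's. Front plate 5 mm thick, 56 wide, top 22 mm above the axis. Gap behind it 51 mm wide; floor 60 mm below the axis; rear flange and back board end at most 15 mm above it.
- unit_b: The other bracket, the same in every way; the two may stand either way round.
- unit_a_pivot (a joint): Turn (rad) of bolt, nut and arm of unit_a, one piece. 0 = level, negative = slipped down, no stop at 0 (range -0.6 to 0.4). Positive turns about the bracket's -x axis: anticlockwise as the robot sees it from the front. A slipped arm rests by friction while it hangs low but drops if let go near level; turning it up takes 0.1 to 0.3 N m. A tight arm does not give.
- unit_b_pivot (a joint): The same for bracket unit_b.
- unit_a_head: Hexagonal steel bolt head of unit_a, behind the front plate: 24 mm across flats, 14 mm long along the bolt (6 to 20 mm behind the plate, after a collar 32 mm across). Origin at its centre, x along the bolt rearward, z up when level; turns with the arm. Two flats, each 14 mm high, face its own +y and -y: upright when level, leaning when slipped.
- unit_b_head: The same bolt head of bracket unit_b.
- unit_a_arm: Bearer arm of unit_a, in front of the front plate, fast on the bolt: an aluminium bar runs from the bolt 60 mm to the right (-y) and 100 mm down, then a cork-topped wooden bearer 24 mm wide runs 170 mm forward (-x). Origin on the bolt axis at the front plate's rear face, axes as the bolt head.
- unit_b_arm: The same arm of bracket unit_b.
- spanner: Loose steel open-ended spanner, 195 x 50 x 8 mm, on the left of the stand's base board. Origin under the middle of it.
- jar_tall: Loose pigment jar, 48 mm across, 61 mm tall, right of the stand.
- jar_short: Loose pigment jar, 48 mm across, 56 mm tall, right of the stand.
- tube_a: Loose paint tube, 109 mm long, right of the stand.
- tube_b: Loose paint tube, 121 mm long, right of the stand.
- tape: Loose roll of masking tape, 100 mm across, 24 mm high, lying flat on the right.

How it is judged (in metres and radians):
On the way, in this order (a step that is already met when the one before it is completed fails the run):
1. the bolt head of the slipped arm is gripped behind its bracket (((value of joint unit_a_pivot below -0.1 rad and contact force between the fingers and unit_a_head above 8 N) or (value of joint unit_b_pivot below -0.1 rad and contact force between the fingers and unit_b_head above 8 N))), for 0.2 s.
2. both arms are level and a bolt head is gripped (value of joint unit_a_pivot between -0.07 and 0.07 rad and value of joint unit_b_pivot between -0.07 and 0.07 rad and (contact force between the fingers and unit_a_head above 8 N or contact force between the fingers and unit_b_head above 8 N)), for 0.2 s.
At the end, for the whole second after the job is handed in: Both arms are level within 4 degrees (0.07 rad) and still, the fingers grip a bolt head with more than 8 N (the loose one: its arm would drop otherwise), and nothing else touches either arm (all of step 2 and velocity of joint unit_a_pivot between -0.05 and 0.05 rad/s and velocity of joint unit_b_pivot between -0.05 and 0.05 rad/s and contact force between each of unit_a_arm, unit_b_arm and anything else below 1 N); the arm keeps its last pose, push and grip.
It fails at once if the tight arm is turned as well, so that neither arm is level (not (value of joint unit_a_pivot between -0.08 and 0.08 rad) and not (value of joint unit_b_pivot between -0.08 and 0.08 rad)).
It fails at once if the spanner, a jar, a tube or the tape is pushed more than 30 mm (distance of any of spanner, jar_tall, jar_short, tube_a, tube_b, tape from where it was at the start of the episode above 0.03 m).
It also fails if it takes over 40 s, if anything falls off the work surface, if the arm or the gripper's body presses on something with over 40 N, if the wrist force passes 120 N, or if a joint passes its speed limit or range.

### The arm

A 6-joint arm with a two-finger parallel gripper is mounted at the origin on a cart in front of the work surface, level with it; the furniture and walls round the work are solid. World frame = base frame: x ahead of the robot, y to its left, z up, the work surface at z = 0. Lengths are in mm, angles in rad, forces in N, time in s.
With the tool pointing down it reaches from about 375 to 975 mm from the base axis. Payload 3.8 kg.
Tool frame: the origin (TCP) lies on the front face of the gripper's body, between the roots of the fingers; the fingertips stand 64 mm ahead of it and the grasp point (between the pads) lies 45 mm ahead of it; z points along the fingers, y is the line along which they close (so a half turn about z gives the same grasp; the last joint's range is limited). The gripper opens to 88 mm and grips with 3 to 60 N. Pads are 18 mm wide; open, the fingers measure 123 mm over their backs; the gripper's body (75 mm by 187 mm) begins 45 mm behind the grasp point.
Start: joints at [-1.159, 0.264, 1.604, -0, 1.274, -0.037], TCP at [292.866, -608.151, 302.706] pointing down, gripper open.
Joint ranges: [-2.63, 2.63], [-0.94, 2.18], [0.31, 2.57], [-1.31, 4.45], [0, 2.66], [-2.55, 2.55]. Speed limits (rad/s): [2.57, 2.57, 3.14, 3.14, 3.14, 3.14].

### API

Orientations are given as a rotation vector (axis times angle).
In Python, from station import env gives the robot as it stands.
- The arm moves only by the tool carry_out, never from a script. Its arguments are lists of equal length, an entry for each row: "delta_pos": the shift along the tool's x, y, z in mm, a list of three; "turn": the turn, a rotation vector about the tool's x, y, z in degrees, a list of three; "fingers": the finger opening in mm, from 0 to 88.1. In form: {"delta_pos": [[tx, ty, tz], ...], "turn": [[ax, ay, az], ...], "fingers": [fingers, ...]}. A call has 1 to 20 rows; each row is the pose to reach, as a shift and turn from the pose commanded when the call began, along the tool's axes at that moment; what a row does not reach only later rows make up. A row lasts 1/10 s, in which the tool goes at most 50 mm and 8.59 degrees, less where a joint would pass 70% of its speed; a pose out of reach is approached as far as the arm can. A call with a gripper value outside its range is refused whole. The fingers move at their own pace and stop on an object; "force" is the grip in N (left out, the last holds). Time passes only in rows, so rows that repeat a pose let the fingers close. It gives the time, the measured TCP pose, the force, the opening and the grip force at its end, in the units of the state.
- env.get_state(): the state, without advancing time (a new reading comes with each control period).
- env.get_image(name): name is "scene" or "side" or "wrist"; returns a dict with "frame" (420x560x3 uint8, red, green, blue), "range_z" (420x560 float32, mm along the optical axis (not along the pixel's ray), 0 where there is no reading), "mtx" (3x3 intrinsics, pixels), "dist" ([k1, k2, p1, p2, k3] as OpenCV has them; the pictures are not rectified), "extrinsics" (4x4, takes a point from world to camera coordinates); the wrist camera has in their place "hand_eye" (4x4, takes a point from camera to tool coordinates, whose origin is the TCP and whose axes are the flange's). Camera axes: x right, y down, z forward; pixel columns grow to the right and rows downward; lengths in mm; the calibration is good to about 2 mm. A picture is of the moment at which its call begins: read the wrist's pose just before it.
- env.hand_in(): hands the job in; it is judged then, once.
The state is a dict: "t": time; "qpos": joint angles; "dq": joint speeds; "tau": joint torques, N m; "tcp_pos": TCP position; "tool_rot": TCP orientation; "contact_force": force on the tool from outside, world axes, zero at the start; "torque": the same for the moment, N m; "opening": finger opening in mm; "finger_force": force on a finger pad.
Only numpy, scipy, OpenCV 4.12 (cv2) and the standard library are available. Lean on these libraries where they do the work, as an engineer would, in place of code of your own. Each camera call takes 0.05 s, during which the arm holds its last target. There are 200 camera calls.

## Working session

There is one attempt and no reset: what is moved stays moved. The work goes in short steps, Python scripts to look and compute and a tool call to move; the robot and the scene stay as the last step left them, time stands still between calls to the robot, and variables do not carry over. Pictures are saved under pics/ and viewed, at most 10 in all, crops included, and the job is handed in when it is done.

Besides the shell and the picture viewer there is one more tool, called after "Call:" by a JSON object that holds its "api" and its "payload", one argument or row to a line. carry_out: Moves the arm, as the interface text tells. Its arguments: {"type":"object","properties":{"delta_pos":{"type":"array"},"turn":{"type":"array"},"fingers":{"type":"array"},"force":{"type":"number"}},"required":["delta_pos","turn","fingers"]}

```bash
mkdir -p pics; cat > h.py <<'E'
import numpy as np, cv2, pickle
from station import env
def shot(n,tag):
    s=env.get_state(); im=env.get_image(n); im['state']=s
    pickle.dump(im,open(f'pics/{tag}.pkl','wb'))
    cv2.imwrite(f'pics/{tag}.png',im['frame'][:,:,::-1]); return im
def T_cam2world(im):
    if im.get('extrinsics') is not None: return np.linalg.inv(im['extrinsics'])
    s=im['state'];T=np.eye(4);T[:3,:3]=cv2.Rodrigues(np.array(s['tool_rot'],float))[0];T[:3,3]=s['tcp_pos']
    return T@im['hand_eye']
def cloud(im):
    h,w=im['range_z'].shape
    uv=np.stack(np.meshgrid(np.arange(w),np.arange(h)),-1).reshape(-1,1,2).astype(float)
    n=cv2.undistortPoints(uv,im['mtx'],im['dist']).reshape(-1,2)
    z=im['range_z'].reshape(-1,1); P=np.hstack([n*z,z]); T=T_cam2world(im)
    P=P@T[:3,:3].T+T[:3,3]; P[z[:,0]==0]=np.nan
    return P.reshape(h,w,3)
E
python3 - <<'E'
from h import *
print(env.get_state())
a=shot('scene','s0');b=shot('side','d0')
for i in(a,b): print(np.round(T_cam2world(i),2).tolist(),i['mtx'].tolist())
E
```

```text
{'t': 0.0, 'qpos': array([-1.15886749e+00,  2.64703953e-01,  1.60533454e+00, -7.44031901e-06,
        1.27369063e+00, -3.69383016e-02]), 'dq': array([-0.00010975, -0.00072161, -0.00027318,  0.00179902, -0.00083727,
       -0.00081543]), 'tau': array([ 6.98175700e-04, -5.02115321e+01, -3.56873810e+01,  7.28907133e-02,
        2.95236334e-02, -1.86932593e-04]), 'tcp_pos': array([ 292.66437559, -607.63905496,  301.44231187]), 'tool_rot': array([-3.06075661e+00, -6.98711035e-01,  6.36096630e-04]), 'contact_force': array([-0.13050122, -0.26502486,  0.26684482]), 'torque': array([-0.02271785, -0.02385802,  0.00760768]), 'finger_force': 0.0, 'opening': 87.53780746823982}
[[0.81, -0.27, 0.53, -9.84], [-0.59, -0.36, 0.72, -709.04], [-0.0, -0.89, -0.45, 564.26], [0.0, 0.0, 0.0, 1.0]] [[386.29573654212993, 0.0, 278.3319315407343], [0.0, 386.29573654212993, 210.23319893337745], [0.0, 0.0, 1.0]]
[[-1.0, 0.05, -0.08, 578.58], [0.09, 0.53, -0.84, 926.91], [0.0, -0.85, -0.53, 725.04], [0.0, 0.0, 0.0, 1.0]] [[421.2852583511328, 0.0, 281.14012531757123], [0.0, 421.2852583511328, 200.93648114080878], [0.0, 0.0, 1.0]]
```

View pics/s0.png

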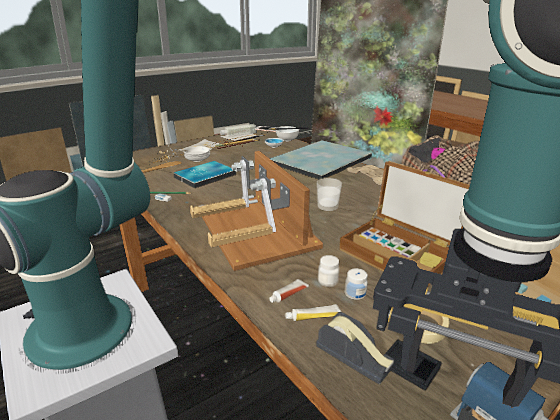

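View pics/d0.png

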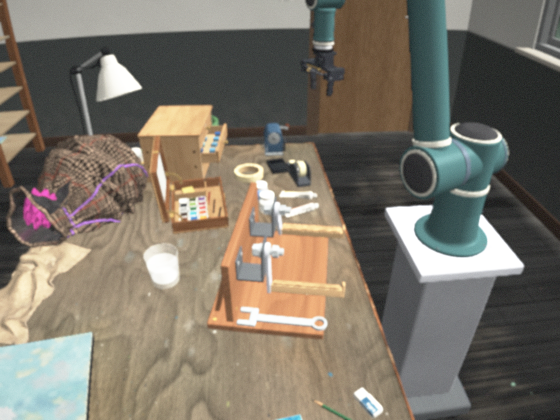

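The scene view shows the stand at about px (190–325, 150–270). The near (right) arm bar leans more than the far one. The side view shows the bolt heads behind the plates near (265,200) and (265,250). Next I'll crop both and measure.

```bash
python3 - <<'E'
from h import *
a=pickle.load(open('pics/s0.pkl','rb'));b=pickle.load(open('pics/d0.pkl','rb'))
A=cv2.resize(a['frame'][145:275,180:330],None,fx=4,fy=4,interpolation=2)[:,:,::-1]
B=cv2.resize(b['frame'][175:340,205:355],None,fx=3.2,fy=3.2,interpolation=2)[:,:,::-1]
cv2.imwrite('pics/c1.png',A);cv2.imwrite('pics/c2.png',B)
for im,(v0,v1,u0,u1) in((a,(145,275,180,330)),(b,(175,340,205,355))):
    P=cloud(im);hsv=cv2.cvtColor(im['frame'],cv2.COLOR_RGB2HSV)
    m=np.zeros(P.shape[:2],bool);m[v0:v1,u0:u1]=1
    Q=P[m];H=hsv[m]
    for z0,z1 in((10,30),(40,70),(70,100),(100,130),(150,170),(172,186),(186,210)):
        k=(Q[:,2]>z0)&(Q[:,2]<z1); 
        if k.sum(): print(z0,z1,k.sum(),np.round(np.percentile(Q[k],[2,50,98],axis=0)).tolist())
    # wood top edge of back board
    k=(Q[:,2]>172)&(Q[:,2]<186)&(H[:,1]>110)
    q=Q[k]; print('boardtop',k.sum(),np.round(np.percentile(q,[2,50,98],axis=0)).tolist())
    if len(q)>9: print(cv2.fitLine(q[:,:2].astype(np.float32),cv2.DIST_L1,0,.01,.01).ravel())
E
```

```text
10 30 5801 [[382.0, -48.0, 11.0], [555.0, 201.0, 17.0], [1134.0, 774.0, 26.0]]
40 70 1566 [[342.0, -188.0, 41.0], [506.0, 91.0, 57.0], [808.0, 811.0, 69.0]]
70 100 964 [[336.0, -46.0, 70.0], [503.0, 32.0, 77.0], [816.0, 225.0, 99.0]]
100 130 742 [[503.0, -46.0, 101.0], [563.0, 53.0, 110.0], [623.0, 272.0, 129.0]]
150 170 643 [[484.0, -46.0, 150.0], [564.0, 73.0, 161.0], [622.0, 265.0, 170.0]]
172 186 542 [[500.0, -44.0, 172.0], [574.0, 82.0, 178.0], [631.0, 269.0, 185.0]]
186 210 4 [[517.0, 56.0, 186.0], [552.0, 219.0, 186.0], [556.0, 238.0, 186.0]]
boardtop 362 [[559.0, -44.0, 172.0], [589.0, 87.0, 178.0], [633.0, 277.0, 180.0]]
[2.0792995e-01 9.7814369e-01 5.7874567e+02 4.0148926e+01]
10 30 7720 [[382.0, -339.0, 12.0], [501.0, 209.0, 18.0], [693.0, 327.0, 27.0]]
40 70 1847 [[362.0, -253.0, 41.0], [497.0, 230.0, 58.0], [661.0, 288.0, 69.0]]
70 100 859 [[342.0, -19.0, 71.0], [482.0, 49.0, 79.0], [650.0, 290.0, 99.0]]
100 130 1233 [[511.0, -7.0, 101.0], [575.0, 211.0, 106.0], [640.0, 290.0, 129.0]]
150 170 638 [[487.0, -18.0, 151.0], [572.0, 217.0, 162.0], [639.0, 290.0, 170.0]]
172 186 1134 [[499.0, -24.0, 172.0], [588.0, 176.0, 180.0], [636.0, 288.0, 184.0]]
186 210 61 [[515.0, 51.0, 186.0], [550.0, 217.0, 188.0], [559.0, 257.0, 190.0]]
boardtop 727 [[565.0, -20.0, 173.0], [606.0, 166.0, 180.0], [636.0, 288.0, 183.0]]
[2.0572166e-01 9.7861058e-01 6.2136896e+02 2.3923634e+02]
```

View pics/c1.png

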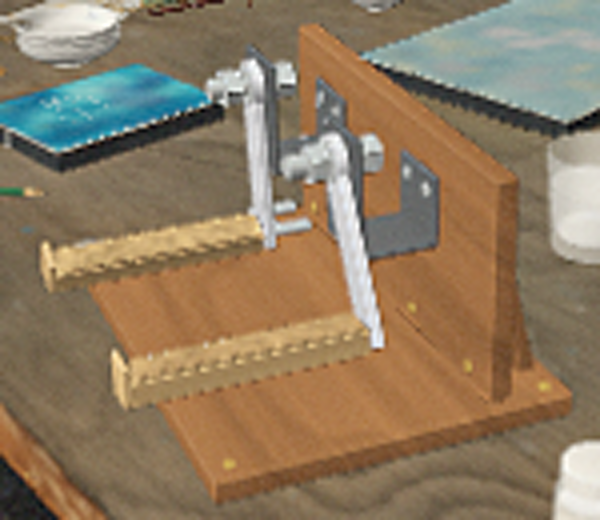

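View pics/c2.png

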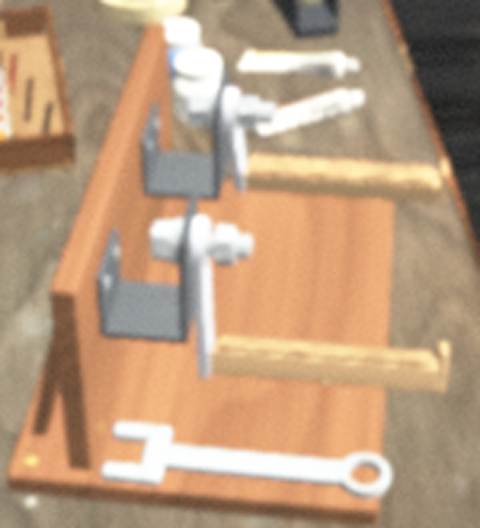

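The near-right arm (c1, bar 340,150→375,345) appears to swing further than the far one, so I'll measure it. In c2 both heads are visible behind the plates, at (205,95) and (165,237).

```bash
python3 - <<'E'
from h import *
ths=-0.207; R=np.array([[np.cos(ths),-np.sin(ths)],[np.sin(ths),np.cos(ths)]])
for t,(v0,v1,u0,u1) in(('s0',(145,275,180,330)),('d0',(175,340,205,355))):
    im=pickle.load(open(f'pics/{t}.pkl','rb'));P=cloud(im);hsv=cv2.cvtColor(im['frame'],cv2.COLOR_RGB2HSV)
    m=np.zeros(P.shape[:2],bool);m[v0:v1,u0:u1]=1
    Q=P[m].copy();H=hsv[m]; Q[:,:2]=Q[:,:2]@R   # rotated coordinates
    def pr(n,k): print(t,n,k.sum(),np.round(np.nanpercentile(Q[k],[1,10,50,90,99],axis=0),1).tolist() if k.sum() else '')
    roi=(Q[:,0]>250)&(Q[:,0]<700)&(Q[:,1]>50)&(Q[:,1]<430)
    wood=H[:,1]>110
    pr('top',roi&wood&(Q[:,2]>174)&(Q[:,2]<186))
    pr('base',roi&wood&(Q[:,2]>12)&(Q[:,2]<22))
    yel=(H[:,0]>16)&(H[:,0]<28)&(H[:,1]>60)&(H[:,2]>110)
    b=roi&(Q[:,2]>35)&(Q[:,2]<115)&yel
    for lo,hi in((50,150),(150,250),(250,350)): pr(f'bearer{lo}',b&(Q[:,1]>lo)&(Q[:,1]<hi))
    g=roi&(H[:,1]<60)&(Q[:,2]>140)
    for lo,hi in((110,230),(230,370)): pr(f'steel{lo}',g&(Q[:,1]>lo)&(Q[:,1]<hi))
    g=roi&(H[:,1]<70)&(Q[:,2]>98)&(Q[:,2]<111)&(Q[:,0]>520)
    for lo,hi in((110,230),(230,370)): pr(f'floor{lo}',g&(Q[:,1]>lo)&(Q[:,1]<hi))
E
```

```text
s0 top 322 [[552.5, 72.0, 174.2], [553.6, 91.0, 175.5], [559.4, 209.0, 177.9], [567.3, 362.1, 179.1], [570.2, 405.9, 179.6]]
s0 base 3194 [[358.6, 60.9, 12.7], [376.2, 70.9, 14.6], [460.3, 147.6, 16.1], [547.8, 323.4, 17.6], [602.9, 365.5, 19.5]]
s0 bearer50 708 [[316.4, 103.1, 55.8], [328.0, 104.4, 59.0], [392.5, 107.1, 71.7], [461.7, 122.0, 76.8], [478.6, 127.6, 83.3]]
s0 bearer150 0 
s0 bearer250 481 [[316.6, 304.2, 37.9], [328.0, 306.5, 42.9], [392.1, 311.9, 56.9], [462.6, 322.6, 62.3], [478.4, 327.3, 68.2]]
s0 steel110 358 [[454.2, 147.0, 140.6], [467.1, 150.0, 144.9], [490.7, 165.7, 165.7], [548.5, 182.4, 180.3], [551.1, 202.7, 185.5]]
s0 steel230 270 [[455.1, 307.8, 140.7], [464.3, 312.5, 146.6], [490.4, 326.8, 165.8], [521.2, 342.8, 180.6], [551.7, 362.4, 185.8]]
s0 floor110 121 [[521.2, 146.6, 100.1], [523.8, 150.3, 101.9], [538.4, 173.9, 103.5], [549.8, 195.7, 106.5], [551.0, 204.3, 110.8]]
s0 floor230 27 [[521.3, 335.1, 101.8], [522.0, 345.0, 102.0], [534.1, 353.3, 102.9], [548.6, 360.8, 104.2], [550.4, 363.3, 108.3]]
d0 top 701 [[551.6, 91.3, 174.4], [552.4, 135.6, 177.8]
[... 292 characters left out ...]
79.9], [477.7, 133.2, 85.6]]
d0 bearer150 0 
d0 bearer250 653 [[317.6, 308.4, 45.8], [331.1, 313.6, 52.2], [394.7, 328.7, 60.4], [462.3, 334.3, 65.0], [478.2, 336.6, 68.4]]
d0 steel110 375 [[453.8, 154.4, 140.7], [465.9, 174.3, 151.1], [491.7, 187.5, 171.0], [517.4, 202.4, 183.1], [550.7, 207.6, 189.1]]
d0 steel230 516 [[454.5, 317.1, 141.1], [464.6, 333.0, 148.2], [491.8, 347.2, 171.1], [547.4, 361.5, 183.6], [550.8, 366.8, 188.7]]
d0 floor110 165 [[520.4, 149.2, 101.6], [523.0, 157.0, 104.0], [534.2, 182.3, 105.6], [546.1, 204.0, 107.1], [548.9, 206.6, 109.4]]
d0 floor230 239 [[520.1, 311.7, 101.7], [522.9, 317.1, 103.3], [534.8, 340.5, 105.1], [547.0, 363.5, 106.8], [548.9, 366.3, 109.7]]
```

Only the left bracket fits "slipped". Its bearer is about 17 mm right of its axis and low, while the right one is about 60 mm right. That puts the slip near -0.39 rad. Next I'll plan a hover over the left head.

```bash
cat >> h.py <<'E'
from scipy.spatial.transform import Rotation as Ro
YAW=-0.207
def S(p): # rotated stand axes -> world
    c,s=np.cos(YAW),np.sin(YAW); return np.array([c*p[0]-s*p[1],s*p[0]+c*p[1],p[2]])
def toolR(tilt_deg,half=True): # tool down, x along -stand x, leaning to the right (-y) by tilt
    R=Ro.from_euler('z',YAW)*Ro.from_euler('x',tilt_deg,degrees=True)
    B=np.array([[-1,0,0],[0,1,0],[0,0,-1.]])  # columns tool x,y,z in stand axes
    return R*Ro.from_matrix(B)
def plan(pos,R):
    s=env.get_state();R0=Ro.from_rotvec(s['tool_rot'])
    print('delta',np.round(R0.inv().apply(pos-s['tcp_pos']),1),'turn',np.round((R0.inv()*R).as_rotvec(degrees=True),2),'t',s['t'])
E
python3 - <<'E'
from h import *
im=shot('wrist','w0'); print(np.round(im['hand_eye'],2).tolist(), im['mtx'][0].tolist())
p=S([512,337,330]);print(p);plan(p,toolR(0))
E
```

```text
[[0.0, -0.96, -0.27, 69.73], [1.0, 0.0, -0.0, -1.04], [0.0, -0.27, 0.96, -79.99], [0.0, 0.0, 0.0, 1.0]] [364.64357211200286, 0.0, 282.406087136122]
[570.33165123 224.57695252 330.        ]
delta [ 611.3 -629.5  -27.2] turn [-4.0000e-02 -1.3000e-01 -1.4243e+02] t 0.15
```

Call:
{"api": "carry_out", "payload": {
  "delta_pos": [
    [34,-35,-2],
    [68,-70,-4],
    [102,-105,-6],
    [136,-140,-8],
    [170,-175,-10],
    [204,-210,-12],
    [238,-245,-14],
    [272,-280,-15],
    [306,-315,-16],
    [340,-350,-18],
    [374,-385,-19],
    [408,-420,-20],
    [442,-455,-22],
    [476,-490,-23],
    [510,-525,-24],
    [544,-560,-26],
    [578,-595,-27],
    [611,-629,-27],
    [611,-629,-27],
    [611,-629,-27]
  ],
  "turn": [
    [0,0,-7.9],
    [0,0,-15.8],
    [0,0,-23.7],
    [0,0,-31.6],
    [0,0,-39.5],
    [0,0,-47.4],
    [0,0,-55.3],
    [0,0,-63.2],
    [0,0,-71.1],
    [0,0,-79],
    [0,0,-86.9],
    [0,0,-94.8],
    [0,0,-102.7],
    [0,0,-110.6],
    [0,0,-118.5],
    [0,0,-126.4],
    [0,0,-134.3],
    [0,0,-142.4],
    [0,0,-142.4],
    [0,0,-142.4]
  ],
  "fingers": [88,88,88,88,88,88,88,88,88,88,80,70,60,50,50,50,50,50,50,50]
}}

```text
t: 2.15
tcp_pos: [570.1, 224.4, 328.8]
tool_rot: [-0.323, -3.123, 0.002]
contact_force: [0.5, -0.0, -0.3]
opening: 50.2
finger_force: 0.0
```

```bash
python3 - <<'E'
from h import *
s=env.get_state();print(s['qpos'].round(3),s['tcp_pos'].round(1),s['opening'])
im=shot('wrist','w1');P=cloud(im);Q=P.reshape(-1,3).copy();c,n=np.cos(YAW),np.sin(YAW)
Q[:,:2]=Q[:,:2]@np.array([[c,-n],[n,c]])
hsv=cv2.cvtColor(im['frame'],cv2.COLOR_RGB2HSV).reshape(-1,3)
def pr(t,k): print(t,k.sum(),np.round(np.nanpercentile(Q[k],[1,10,50,90,99],axis=0),1).tolist() if k.sum() else '')
pr('boardtop',(Q[:,2]>174)&(Q[:,2]<186)&(Q[:,0]>540)&(Q[:,0]<580)&(hsv[:,1]>100))
pr('plate',(Q[:,2]>182)&(Q[:,2]<192)&(Q[:,0]>480)&(Q[:,0]<510)&(Q[:,1]>290)&(Q[:,1]<390))
pr('head',(Q[:,2]>164)&(Q[:,2]<183)&(Q[:,0]>498)&(Q[:,0]<530)&(Q[:,1]>300)&(Q[:,1]<375))
k=(Q[:,2]>164)&(Q[:,2]<183)&(Q[:,0]>504)&(Q[:,0]<516)&(Q[:,1]>300)&(Q[:,1]<375)
for y in range(320,356,3):
    kk=k&(abs(Q[:,1]-y)<1.5)
    if kk.sum()>2: print(y,kk.sum(),np.median(Q[kk,2]).round(1))
E
```

```text
[ 3.350e-01  1.330e-01  1.711e+00 -1.000e-03  1.299e+00 -1.030e+00] [570.1 224.4 328.8] 50.15963105962395
boardtop 3530 [[552.3, 145.6, 174.3], [553.2, 244.1, 176.1], [559.1, 326.7, 177.6], [567.1, 367.7, 178.6], [569.4, 376.7, 179.2]]
plate 746 [[492.4, 312.5, 182.1], [492.8, 317.2, 183.4], [494.7, 339.0, 184.6], [497.1, 361.0, 185.6], [497.6, 366.1, 186.3]]
head 948 [[499.5, 325.9, 164.7], [501.2, 328.8, 168.1], [508.9, 339.1, 174.5], [515.8, 349.0, 177.6], [518.1, 352.1, 179.2]]
326 45 166.2
329 65 169.5
332 67 173.5
335 88 175.4
338 69 175.0
341 83 174.8
344 68 174.5
347 67 174.0
350 62 169.3
353 11 164.7
```

View pics/w1.png

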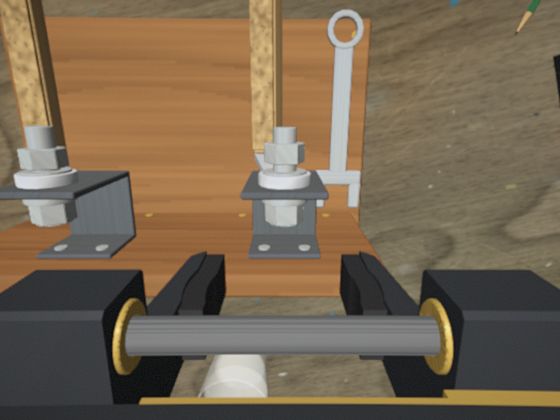

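The wrist view shows the left head at px (285,212) behind its plate, with the plate at 245–325 and clear space on both sides. The hex profile confirms a lean of about 22°, and the board top, plate and head heights agree with the given values to about 2 mm. Next is the tilted pre-grasp.

```bash
python3 - <<'E'
from h import *
R=toolR(20);h=S([514.3,339.2,165]);up=-R.apply([0,0,1]);print(h,up)
plan(h+124*up,R)
E
```

```text
[573.0347053  226.25727948 165.        ] [-0.07029365 -0.33471866  0.93969262]
delta [ -2.5 -38.9  47.5] turn [-20.08  -0.06  -0.06] t 2.2
```

Call:
{"api": "carry_out", "payload": {
  "delta_pos": [
    [-1,-13,10],
    [-2,-26,25],
    [-2.5,-39,47.5],
    [-2.5,-39,47.5],
    [-2.5,-39,47.5]
  ],
  "turn": [
    [-7,0,0],
    [-14,0,0],
    [-20,0,0],
    [-20,0,0],
    [-20,0,0]
  ],
  "fingers": [50,50,50,50,50]
}}

```text
t: 2.7
tcp_pos: [564.3, 182.9, 282.0]
tool_rot: [0.324, 3.043, 0.534]
contact_force: [0.5, 1.0, -0.3]
opening: 49.8
finger_force: 0.0
```

```bash
python3 - <<'E'
from h import *
R=toolR(20);h=S([514.3,339.2,165]);up=-R.apply([0,0,1])
plan(h+54*up,R)
im=shot('wrist','w2');P=cloud(im);Q=P.reshape(-1,3).copy();c,n=np.cos(YAW),np.sin(YAW)
Q[:,:2]=Q[:,:2]@np.array([[c,-n],[n,c]])
def pr(t,k): print(t,k.sum(),np.round(np.nanpercentile(Q[k],[1,10,50,90,99],axis=0),1).tolist() if k.sum() else '')
pr('board',(Q[:,2]>172)&(Q[:,2]<186)&(Q[:,0]>540)&(Q[:,0]<580))
pr('plate',(Q[:,2]>182)&(Q[:,2]<192)&(Q[:,0]>480)&(Q[:,0]<510)&(Q[:,1]>290)&(Q[:,1]<390))
pr('head',(Q[:,2]>164)&(Q[:,2]<183)&(Q[:,0]>498)&(Q[:,0]<530)&(Q[:,1]>300)&(Q[:,1]<375))
E
```

```text
delta [ 0.4  1.7 71. ] turn [-0.1   0.01 -0.3 ] t 2.7
board 2369 [[552.0, 298.9, 172.2], [552.5, 309.4, 174.3], [555.6, 342.6, 177.5], [563.7, 366.8, 178.5], [568.7, 372.4, 179.1]]
plate 967 [[492.4, 311.6, 182.2], [492.8, 315.9, 183.4], [494.5, 336.7, 184.7], [496.7, 360.2, 185.6], [497.5, 365.9, 186.2]]
head 1198 [[499.5, 325.7, 165.1], [501.2, 327.5, 168.1], [509.0, 335.0, 174.6], [515.9, 345.2, 177.9], [518.1, 349.1, 179.3]]
```

View pics/w2.png

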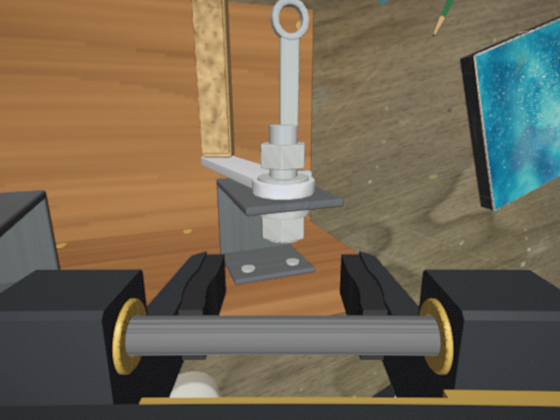

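The head is at px (283,228), midway between the fingers (225 and 342), with its flats parallel to them. I'll descend along the tool.

Call:
{"api": "carry_out", "payload": {
  "delta_pos": [
    [0.4,1.2,15],
    [0.4,1.2,30],
    [0.4,1.2,42],
    [0.4,1.2,53],
    [0.4,1.2,62],
    [0.4,1.2,70.5],
    [0.4,1.2,70.5]
  ],
  "turn": [
    [0,0,0],
    [0,0,0],
    [0,0,0],
    [0,0,0],
    [0,0,0],
    [0,0,0],
    [0,0,0]
  ],
  "fingers": [50,50,50,50,50,50,50]
}}

```text
t: 3.45
tcp_pos: [568.9, 210.1, 214.5]
tool_rot: [0.317, 3.045, 0.536]
contact_force: [-0.4, -0.7, 0.2]
opening: 50.1
finger_force: 0.0
```

Call:
{"api": "carry_out", "payload": {
  "delta_pos": [
    [0,0,0],
    [0,0,0],
    [0,0,0],
    [0,0,0],
    [0,0,0],
    [0,0,0],
    [0,0,0],
    [0,0,0],
    [0,0,0],
    [0,0,0]
  ],
  "turn": [
    [0,0,0],
    [0,0,0],
    [0,0,0],
    [0,0,0],
    [0,0,0],
    [0,0,0],
    [0,0,0],
    [0,0,0],
    [0,0,0],
    [0,0,0]
  ],
  "fingers": [40,30,20,15,15,15,15,15,15,15],
  "force": 45
}}

```text
t: 4.45
tcp_pos: [569.5, 207.0, 216.0]
tool_rot: [0.316, 3.043, 0.529]
contact_force: [-1.1, -10.9, 0.6]
opening: 23.5
finger_force: 45.0
```

```bash
python3 - <<'E'
from h import *
s=env.get_state();print(s['opening'],s['finger_force'],s['contact_force'],s['torque'])
R=toolR(0);h=S([514.3,339.2,165])
plan(h+54*np.array([0,0,1]),R)
im=shot('wrist','w3')
E
```

```text
23.513850701156027 45.000959378776315 [ -1.12658535 -10.9226881    0.60188703] [-1.59903316  0.0821457   0.05202208]
delta [ 0.5 19.5  3.8] turn [1.973e+01 6.000e-02 1.000e-02] t 4.45
```

View pics/w3.png

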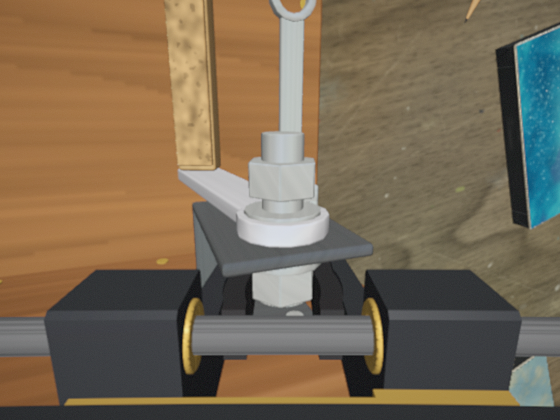

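The head is held between the pads (px 252–315, row 290) with 45 N at 23.5 mm opening. The side force shows the axis is about 3 mm further right, so I'll recompute the pivot from this.

```bash
python3 - <<'E'
from h import *
s=env.get_state();R0=Ro.from_rotvec(s['tool_rot']);z=R0.apply([0,0,1]);k=(165-s['tcp_pos'][2])/z[2];h=s['tcp_pos']+k*z
c,n=np.cos(YAW),np.sin(YAW);print(k,h,[c*h[0]+n*h[1],-n*h[0]+c*h[1]])
tc=np.array([568.9,210.1,214.5]);Rc=Ro.from_rotvec([0.317,3.045,0.536])
for a in range(18,-2,-2):
    R=toolR(a);p=h-54*R.apply([0,0,1]);print(a,np.round(Rc.inv().apply(p-tc),1),np.round((Rc.inv()*R).as_rotvec(degrees=True),2))
E
```

```text
54.13590664539508 [573.31950179 224.863884   165.        ] [np.float64(514.8650940430864), np.float64(337.8948836436564)]
18 [-1.3 -0.6 -2.2] [ 1.95 -0.12 -0.05]
16 [-1.3  1.3 -2.1] [ 3.95 -0.12 -0.04]
14 [-1.3  3.1 -1.9] [ 5.95 -0.12 -0.04]
12 [-1.3  5.  -1.7] [ 7.95 -0.13 -0.04]
10 [-1.3  6.9 -1.4] [ 9.95 -0.13 -0.04]
8 [-1.3  8.7 -1.1] [11.95 -0.13 -0.04]
6 [-1.3 10.6 -0.6] [13.95 -0.13 -0.03]
4 [-1.3 12.4 -0.2] [15.95 -0.13 -0.03]
2 [-1.3 14.2  0.4] [17.95 -0.13 -0.03]
0 [-1.3 16.   1. ] [19.95 -0.13 -0.03]
```

Call:
{"api": "carry_out", "payload": {
  "delta_pos": [
    [0,-1.5,-1],
    [0,0.3,-1.5],
    [0,2.2,-1.5],
    [0,4,-1.5],
    [0,6,-1.2],
    [0,7.8,-1],
    [0,9.7,-0.7],
    [0,11.5,-0.3],
    [0,13.3,0.2],
    [0,15,0.7],
    [0,16,1],
    [0,16,1],
    [0,16,1]
  ],
  "turn": [
    [1,0,0],
    [3,0,0],
    [5,0,0],
    [7,0,0],
    [9,0,0],
    [11,0,0],
    [13,0,0],
    [15,0,0],
    [17,0,0],
    [19,0,0],
    [20,0,0],
    [20,0,0],
    [20,0,0]
  ],
  "fingers": [15,15,15,15,15,15,15,15,15,15,15,15,15],
  "force": 55
}}

```text
t: 5.8
tcp_pos: [573.2, 224.8, 219.2]
tool_rot: [0.325, 3.124, -0.001]
contact_force: [6.1, 0.1, -10.5]
opening: 23.2
finger_force: 55.0
```

```bash
cat > m.py <<'E'
from h import *
import sys
tag=sys.argv[1]
s=env.get_state();print(s['opening'],s['finger_force'],s['contact_force'].round(1),s['torque'].round(2))
z=Ro.from_rotvec(s['tool_rot']).apply([0,0,1]);c,n=np.cos(YAW),np.sin(YAW)
print('tool tilt deg',np.degrees(np.arcsin(-n*z[0]+c*z[1])).round(2))
for cam in('side','scene'):
    im=shot(cam,tag+cam);Q=cloud(im).reshape(-1,3).copy();Q[:,:2]=Q[:,:2]@np.array([[c,-n],[n,c]])
    H=cv2.cvtColor(im['frame'],cv2.COLOR_RGB2HSV).reshape(-1,3)
    yel=(H[:,0]>16)&(H[:,0]<28)&(H[:,1]>60)&(H[:,2]>110)&(Q[:,0]>345)&(Q[:,0]<470)&(Q[:,2]>35)&(Q[:,2]<115)
    for lo,hi in((60,180),(240,340)):
        k=yel&(Q[:,1]>lo)&(Q[:,1]<hi);print(cam,lo,k.sum(),np.round(np.percentile(Q[k],[2,10,50,90,98],axis=0)[:,1:],1).tolist() if k.sum() else '')
E
python3 m.py a
```

```text
23.1562102922009 54.99719004899816 [  6.1   0.1 -10.5] [ 0.23 -1.02  0.06]
tool tilt deg -0.03
side 60 368 [[107.9, 62.7], [111.8, 66.7], [125.7, 77.8], [130.9, 79.7], [132.1, 80.9]]
side 240 512 [[273.3, 58.1], [276.2, 62.4], [290.6, 74.0], [296.2, 76.2], [297.7, 77.1]]
scene 60 520 [[103.2, 56.8], [104.3, 59.6], [107.1, 71.8], [122.0, 76.4], [126.7, 77.1]]
scene 240 390 [[267.9, 52.4], [269.4, 55.4], [272.7, 68.1], [285.6, 73.2], [290.3, 74.3]]
```

View pics/aside.png

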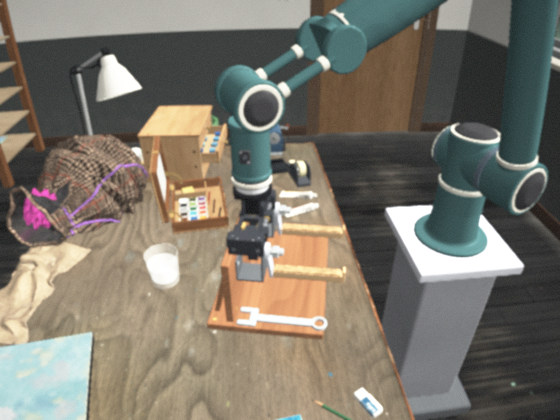

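The left bearer (row 272) now looks nearly like its neighbour (row 230). Measured 165.3 mm spacing and 3.6 mm lower, so about 3° remains.

Call:
{"api": "carry_out", "payload": {
  "delta_pos": [
    [0,1,0.5],
    [0,2,1],
    [0,3,1.5],
    [0,3,1.5],
    [0,3,1.5],
    [0,3,1.5]
  ],
  "turn": [
    [1.1,0,0],
    [2.2,0,0],
    [3.2,0,0],
    [3.2,0,0],
    [3.2,0,0],
    [3.2,0,0]
  ],
  "fingers": [15,15,15,15,15,15]
}}

```text
t: 6.5
tcp_pos: [573.9, 227.7, 219.1]
tool_rot: [-0.324, -3.119, 0.088]
contact_force: [5.3, 0.0, -8.7]
opening: 23.3
finger_force: 55.0
```

```bash
python3 m.py b
```

```text
23.271520162461485 54.99714774254244 [ 5.3  0.  -8.7] [ 0.26 -1.07  0.09]
tool tilt deg -3.22
side 60 359 [[107.7, 62.3], [111.5, 65.7], [125.5, 77.9], [130.8, 79.9], [132.3, 80.6]]
side 240 513 [[268.1, 61.3], [270.9, 65.6], [284.6, 77.2], [290.4, 79.2], [291.8, 80.4]]
scene 60 515 [[103.3, 56.6], [104.6, 59.7], [107.2, 72.2], [122.2, 76.4], [126.6, 77.4]]
scene 240 407 [[262.6, 56.3], [263.7, 59.1], [266.9, 71.1], [280.9, 76.4], [286.0, 77.2]]
```

Level: spacing 159.5 mm, heights equal within 0.5 mm. I'll relieve the residual rearward and vertical force so that nothing bears on the collar, then re-check.

Call:
{"api": "carry_out", "payload": {
  "delta_pos": [
    [-1,0,0.8],
    [-2,0,1.6],
    [-2.5,0,2.5],
    [-2.5,0,2.5],
    [-2.5,0,2.5],
    [-2.5,0,2.5],
    [-2.5,0,2.5],
    [-2.5,0,2.5]
  ],
  "turn": [
    [0,0,0],
    [0,0,0],
    [0,0,0],
    [0,0,0],
    [0,0,0],
    [0,0,0],
    [0,0,0],
    [0,0,0]
  ],
  "fingers": [15,15,15,15,15,15,15,15]
}}

```text
t: 7.4
tcp_pos: [574.2, 227.6, 219.0]
tool_rot: [-0.324, -3.114, 0.087]
contact_force: [-8.0, -0.1, 6.5]
opening: 23.1
finger_force: 55.0
```

```bash
python3 m.py c
```

```text
23.09893591357614 55.001507549968665 [-8.  -0.1  6.5] [0.16 1.06 0.01]
tool tilt deg -3.22
side 60 375 [[108.9, 61.2], [111.9, 65.4], [125.2, 77.4], [130.6, 79.7], [132.3, 81.0]]
side 240 506 [[267.6, 61.3], [271.4, 66.1], [284.5, 77.5], [290.5, 79.3], [292.1, 80.2]]
scene 60 516 [[103.1, 56.7], [104.4, 59.1], [107.1, 71.9], [122.3, 76.4], [126.7, 77.1]]
scene 240 394 [[262.1, 56.2], [263.6, 58.9], [266.7, 70.8], [280.4, 76.4], [285.2, 77.4]]
```

Both arms are level, the grip is firm, and the forces are small. I'm handing in.

```bash
python3 -c "
from station import env
print(env.hand_in())"
```

```text
the job is handed in; nothing more can be done
None
```

I handed the job in at about 7.5 s of robot time. The left arm was the slipped one; it now measures level with its neighbour to within about 0.5 mm, and the gripper still holds its bolt head at 55 N; the station gave no verdict.

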